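# Release the latched key of a tube roller mixer

## Robot

A 6-joint arm with a two-finger parallel gripper is mounted at the origin on the work surface. World frame = base frame: x ahead of the robot, y to its left, z up, the work surface at z = 0. Lengths are in m, angles in degrees, forces in N, time in s.
With the tool pointing down it reaches from about 0.25 to 0.85 m from the base axis. Payload 12.5 kg.
Tool frame: the origin (TCP) lies midway between the tips of the shut fingers; the grasp point (between the pads) lies 19 mm behind it; z points along the fingers, y is the line along which they close (so a half turn about z gives the same grasp; the last joint's range is limited). The gripper opens to 93 mm and grips with 3 to 60 N. Pads are 15 mm wide; open, the fingers measure 128 mm over their backs; the gripper's body (75 mm by 188 mm) begins 65 mm behind the grasp point.
Start: joints at [62.361, 20.094, 94.641, -0, 65.266, -4.847], TCP at [0.213, 0.507, 0.186] pointing down, gripper open.
Joint ranges: [-157.81, 157.81], [-45, 120.19], [0.68, 151.7], [-89.99, 269.99], [4.06, 180], [-164.3, 164.3]. Speed limits (degrees/s): [127.2, 127.2, 159.86, 180, 180, 180].

## Interface

Orientations are given as [roll, pitch, yaw] about the fixed x, y, z axes, in that order (R = Rz(yaw) Ry(pitch) Rx(roll)).
In Python, from workcell import robot, vision, models gives the robot as it stands.
- The arm moves only by the shell command python3 -m pendant 'ROWS' [FORCE]. ROWS is JSON, a list that holds one entry, the list of rows, each a list of 5 numbers: the opening, from 0 (shut) to 1 (fully open), then the shift along the tool's x, y, z in cm, then the turn about the tool's z in rad. In form: [[[jaw, dx, dy, dz, twist], ...]]. A call has 1 to 10 rows; each row is the pose to reach, as a shift and turn from the pose commanded when the call began, along the tool's axes at that moment; what a row does not reach only later rows make up. A row lasts 1/12 s, in which the tool goes at most 41.7 mm and 7.16 degrees, less where a joint would pass 70% of its speed; a pose out of reach is approached as far as the arm can. A call with a gripper value outside its range is refused whole. The fingers move at their own pace and stop on an object; FORCE is the grip in N (left out, the last holds). Time passes only in rows, so rows that repeat a pose let the fingers close. It gives the time, the measured TCP pose, the force, the opening and the grip force at its end, in the units of the state.
- robot.get_state(): the state, without advancing time (a new reading comes with each control period).
- vision.read_camera(name): name is "scene" or "top" or "wrist"; returns (picture, depth): 420x560x3 uint8, blue, green, red; 420x560 float32, m along the optical axis (not along the pixel's ray), 0 where there is no reading.
- vision.camera_params(name): a dict with "camera_matrix" (3x3 intrinsics, pixels), "T" (4x4, takes a point from camera to world coordinates); the wrist camera has in their place "hand_eye" (4x4, takes a point from camera to tool coordinates, whose origin is the TCP and whose axes are the flange's). Camera axes: x right, y down, z forward; pixel columns grow to the right and rows downward; lengths in m; the calibration is good to about 2 mm. A picture is of the moment at which its call begins: read the wrist's pose just before it. camera_params takes no time and is no camera call.
- robot.finish_job(): hands the job in; it is judged then, once.
Trained networks look in the newest picture that a camera, given by its name, has taken for a name from the list of things; names that differ only in an ending like _2 or _b are one class to them, and where a whole thing is asked for, a point or a joint stands for the part that bears it (a point fixed in the world has none). Each returns a list of dicts, best first, with "score" (0 to 1); they miss things now and then, are a little off and sometimes report something else, mostly with a low value. They report only what shows in the picture. A call takes as long as a camera call.
- models.find_in(camera, thing): "at" ([x, y, z] in m, in world coordinates, good to about 4 mm: the middle of the surface that is visible of it).
The state is a dict: "time_s": time; "qpos": joint angles; "joint_vel": joint speeds; "joint_torque": joint torques, N m; "tcp_pos": TCP position; "tool_rot": TCP orientation; "force": force on the tool from outside, world axes, zero at the start; "torque": the same for the moment, N m; "finger_gap": finger opening in m; "grip_force": force on a finger pad.
Only numpy, scipy, OpenCV 4.12 (cv2) and the standard library are available. Lean on these libraries where they do the work, as an engineer would, in place of code of your own. Each camera call takes 0.05 s, during which the arm holds its last target. There are 200 camera calls.

## Task

One of the four identical mode keys on the tube roller mixer has been left latched down. With closed fingertips tap each of the four keys lightly in turn, starting with the key next to the rollers and working away from them, so that you feel which one is latched without releasing it yet; then press that key fully home and let it spring up, so that all four keys stand up. Do not push any of the other keys home, and leave the tube rack, the jar and the vial standing where they are.

Things in the scene. Friction and masses are not known exactly. Their poses are not given: they have to be found in the camera images.
- mixer: Fixed tube roller mixer, grey case with teal band, flat top 60 mm up. Origin on the table under the key row's middle; z up, y along the row towards the rollers. Case x -60..110, y -115..315 mm. Key centres at x 0, y +72 (next to rollers), +24, -24, -72. Four black rollers and two tubes fill y 114..306, x -50..100, up to 97 mm. Fixed black frames round the keys: 40 mm square, tops 62 mm up.
- key_a: One of four identical ivory keys, cap 30 x 30 mm; its place in the row changes from start to start. Origin: middle of the cap's top face, z up. Heights of that face above the table: up (not latched) 72 mm, latched 68 mm, fully home 64 mm. Exactly one of the four is latched at the start.
- key_b: Another of the four keys, same as key_a (place changes too). Any key that is not latched begins to sink at 2 N and takes 0.9 N more per mm (9 N at home); let go, it comes back up.
- key_c: Another of the four keys, same as key_a (place changes too).
- key_d: Another of the four keys, same as key_a (place changes too). Whichever key is latched does not give below about 5.5 N; pushed about 3 mm further, all but home (8 to 9 N), its catch lets go, and when let go it springs up to 72 mm. Pushed less, it stays latched.
- rack: Loose clear acrylic tube rack, 70 x 90 x 60 mm, with five lilac-capped tubes that reach 105 mm above the table; stands on the table beyond the end of the mixer that is away from the rollers. Origin under its middle. Not to be moved.
- jar: Loose specimen jar with a red cap, diameter 56 mm, 65 mm tall, standing on the table on the robot's side of the mixer. Origin under its middle. Not to be moved.
- vial: Loose amber vial with a blue cap, diameter 26 mm, 45 mm tall, standing on the mixer's flat top beyond the keys (65 to 90 mm from the row's line), its top 105 mm above the table. Origin under its middle. Not to be moved.

How it is judged (in metres and radians):
On the way, in this order (a step that is already met when the one before it is completed fails the run):
1. the key next to the rollers is tapped (finger force over 0.4 N), the latched key still being latched (((y of key_a in the frame of mixer between 0.052 and 0.092 m and contact force between the fingers and key_a above 0.4 N) or (y of key_b in the frame of mixer between 0.052 and 0.092 m and contact force between the fingers and key_b above 0.4 N) or (y of key_c in the frame of mixer between 0.052 and 0.092 m and contact force between the fingers and key_c above 0.4 N) or (y of key_d in the frame of mixer between 0.052 and 0.092 m and contact force between the fingers and key_d above 0.4 N)) and ((z of key_a in the frame of mixer below 0.069 m and distance of key_a from where it was at the start of the episode below 0.0025 m) or (z of key_b in the frame of mixer below 0.069 m and distance of key_b from where it was at the start of the episode below 0.0025 m) or (z of key_c in the frame of mixer below 0.069 m and distance of key_c from where it was at the start of the episode below 0.0025 m) or (z of key_d in the frame of mixer below 0.069 m and distance of key_d from where it was at the start of the episode below 0.0025 m))), for 0.01 s.
2. the key second from the rollers is tapped (finger force over 0.4 N), the latched key still being latched (((y of key_a in the frame of mixer between 0.004 and 0.044 m and contact force between the fingers and key_a above 0.4 N) or (y of key_b in the frame of mixer between 0.004 and 0.044 m and contact force between the fingers and key_b above 0.4 N) or (y of key_c in the frame of mixer between 0.004 and 0.044 m and contact force between the fingers and key_c above 0.4 N) or (y of key_d in the frame of mixer between 0.004 and 0.044 m and contact force between the fingers and key_d above 0.4 N)) and ((z of key_a in the frame of mixer below 0.069 m and distance of key_a from where it was at the start of the episode below 0.0025 m) or (z of key_b in the frame of mixer below 0.069 m and distance of key_b from where it was at the start of the episode below 0.0025 m) or (z of key_c in the frame of mixer below 0.069 m and distance of key_c from where it was at the start of the episode below 0.0025 m) or (z of key_d in the frame of mixer below 0.069 m and distance of key_d from where it was at the start of the episode below 0.0025 m))), for 0.01 s.
3. the key third from the rollers is tapped (finger force over 0.4 N), the latched key still being latched (((y of key_a in the frame of mixer between -0.044 and -0.004 m and contact force between the fingers and key_a above 0.4 N) or (y of key_b in the frame of mixer between -0.044 and -0.004 m and contact force between the fingers and key_b above 0.4 N) or (y of key_c in the frame of mixer between -0.044 and -0.004 m and contact force between the fingers and key_c above 0.4 N) or (y of key_d in the frame of mixer between -0.044 and -0.004 m and contact force between the fingers and key_d above 0.4 N)) and ((z of key_a in the frame of mixer below 0.069 m and distance of key_a from where it was at the start of the episode below 0.0025 m) or (z of key_b in the frame of mixer below 0.069 m and distance of key_b from where it was at the start of the episode below 0.0025 m) or (z of key_c in the frame of mixer below 0.069 m and distance of key_c from where it was at the start of the episode below 0.0025 m) or (z of key_d in the frame of mixer below 0.069 m and distance of key_d from where it was at the start of the episode below 0.0025 m))), for 0.01 s.
4. the key farthest from the rollers is tapped (finger force over 0.4 N), the latched key still being latched (((y of key_a in the frame of mixer between -0.092 and -0.052 m and contact force between the fingers and key_a above 0.4 N) or (y of key_b in the frame of mixer between -0.092 and -0.052 m and contact force between the fingers and key_b above 0.4 N) or (y of key_c in the frame of mixer between -0.092 and -0.052 m and contact force between the fingers and key_c above 0.4 N) or (y of key_d in the frame of mixer between -0.092 and -0.052 m and contact force between the fingers and key_d above 0.4 N)) and ((z of key_a in the frame of mixer below 0.069 m and distance of key_a from where it was at the start of the episode below 0.0025 m) or (z of key_b in the frame of mixer below 0.069 m and distance of key_b from where it was at the start of the episode below 0.0025 m) or (z of key_c in the frame of mixer below 0.069 m and distance of key_c from where it was at the start of the episode below 0.0025 m) or (z of key_d in the frame of mixer below 0.069 m and distance of key_d from where it was at the start of the episode below 0.0025 m))), for 0.01 s.
5. the latched key has been pressed and has sprung up: all four keys stand up (z of each of key_a, key_b, key_c, key_d in the frame of mixer above 0.0705 m), for 0.2 s.
At the end, for the whole second after the job is handed in: All four keys stand up (top faces more than 70.5 mm above the table), and the rack, jar and vial are within 10 mm of where they stood (all of step 5 and distance of each of rack, jar, vial from where it was at the start of the episode below 0.01 m); the robot touches nothing.
It fails at once if a key that was not latched is pushed home (6 mm or more) (distance of any of key_a, key_b, key_c, key_d from where it was at the start of the episode above 0.006 m).
It fails at once if the rack, jar or vial is lifted, pushed or tipped (over 10 mm or 0.2 rad) (distance of any of rack, jar, vial from where it was at the start of the episode above 0.01 m or angle between any of rack, jar, vial's own z axis and vertical above 0.2 rad).
It also fails if it takes over 51 s, if anything falls off the work surface, if the arm or the gripper's body presses on something with over 40 N, if the wrist force passes 120 N, or if a joint passes its speed limit or range.

## Working session

There is one attempt and no reset: what is moved stays moved. The work goes in short steps, Python scripts to look and compute and a shell command to move; the robot and the scene stay as the last step left them, time stands still between calls to the robot, and variables do not carry over. Pictures are saved under pics/ and viewed, at most 10 in all, crops included, and the job is handed in when it is done.

```bash
mkdir -p pics; ls; python3 - <<'E'
from workcell import robot, vision, models
import cv2, numpy as np
s=robot.get_state(); print({k:np.round(s[k],3) for k in ("time_s","tcp_pos","tool_rot","force","finger_gap")})
a,d=vision.read_camera("top"); b,d2=vision.read_camera("scene")
cv2.imwrite("pics/top.png",a); cv2.imwrite("pics/scene.png",b); np.savez("d.npz",top=d,scene=d2)
for n in ("key_a","mixer","rack","jar","vial"):
  for r in models.find_in("top",n)[:5]: print(n,round(r["score"],2),np.round(r["at"],4))
E
```

```text
pics
{'time_s': np.float64(0.0), 'tcp_pos': array([0.213, 0.507, 0.185]), 'tool_rot': array([-1.79930e+02, -4.00000e-03,  1.57205e+02]), 'force': array([-0.443, -0.493, -0.25 ]), 'finger_gap': np.float64(0.093)}
key_a 0.8 [ 0.4943 -0.021   0.0697]
key_a 0.78 [0.503  0.0217 0.07  ]
key_a 0.75 [ 0.4905 -0.1185  0.0685]
key_a 0.66 [ 0.4921 -0.0697  0.0682]
mixer 0.65 [0.5259 0.0691 0.0626]
rack 0.72 [ 0.5362 -0.2485  0.0602]
jar 0.97 [0.3592 0.1456 0.064 ]
vial 0.61 [ 0.5655 -0.0084  0.1045]
```

View pics/top.png

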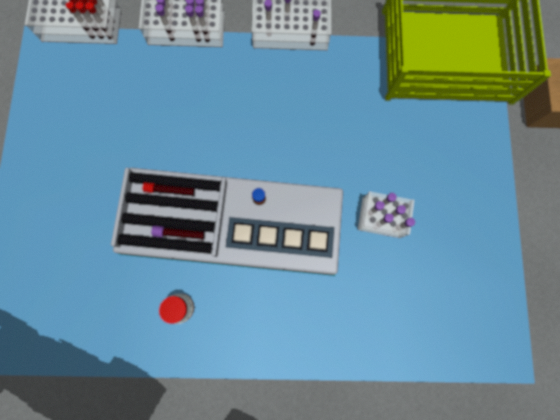

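View pics/scene.png

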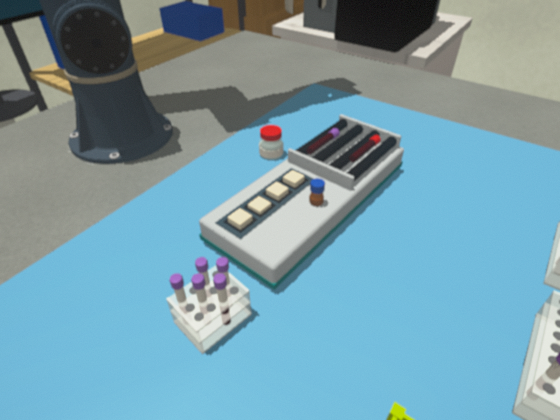

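The top view shows the mixer with its four keys at about px (243,233), (268,236), (293,238) and (318,240), rollers to the left. The vial is at (259,196), the jar at (174,309) and the rack at (387,214). The scene view agrees. Next I'll measure the keys accurately.

```bash
cat > h.py <<'E'
import cv2, numpy as np
from workcell import robot, vision
def keys(cam, img, d, T):
    K=vision.camera_params(cam)["camera_matrix"]
    b=img.astype(int); hsv=cv2.cvtColor(img,cv2.COLOR_BGR2HSV)
    m=((b[...,2]>170)&(b[...,2]-b[...,0]>15)&(b[...,2]-b[...,0]<110)&(b[...,2]-b[...,1]<45)).astype(np.uint8)
    n,l,st,c=cv2.connectedComponentsWithStats(m)
    out=[]
    for i in range(1,n):
        if st[i,4]<100: continue
        v,u=np.nonzero(l==i); z=d[v,u]; ok=z>0
        zz=np.median(z[ok]); p=T@np.array([(c[i,0]-K[0,2])*zz/K[0,0],(c[i,1]-K[1,2])*zz/K[1,1],zz,1])
        out.append((st[i,4],np.round(c[i],1),np.round(p[:3],4)))
    return out
E
python3 - <<'E'
from h import *
D=np.load("d.npz")
for cam in ("top","scene"):
    for o in keys(cam,cv2.imread(f"pics/{cam}.png"),D[cam],vision.camera_params(cam)["T"]): print(cam,*o)
E
```

```text
top 204 [242.2 232.7] [0.4985 0.0261 0.0719]
top 205 [267.3 235.2] [ 0.495  -0.0213  0.0721]
top 203 [292.5 237.9] [ 0.4914 -0.0691  0.0681]
top 207 [318.  240.1] [ 0.4879 -0.1171  0.0717]
scene 8072 [503.3  49.7] [ 0.5694  1.935  -0.2203]
scene 115 [300.7  28.4] [-0.0524  0.9001  0.0327]
scene 201 [147.   34.8] [-1.0264  0.8933 -0.1587]
scene 136 [46.6 67.2] [-1.038   0.3309 -0.1585]
scene 215 [55.4 80.2] [-0.8673  0.2716 -0.1576]
scene 164 [293.3 176.2] [0.4984 0.0242 0.0718]
scene 183 [276.6 188.6] [ 0.4945 -0.0241  0.0718]
scene 206 [258.8 203.6] [ 0.4909 -0.0718  0.0681]
scene 235 [239.3 216.2] [ 0.4872 -0.1193  0.072 ]
```

```bash
python3 -m pendant '[[[0,-3,-2,0,-0.1],[0,-6,-4.5,0,-0.2],[0,-9,-6.7,0,-0.32],[0,-12,-9,0,-0.32],[0,-15,-11,0,-0.32],[0,-18,-13.3,0,-0.32],[0,-21,-15.6,0,-0.32],[0,-24,-17.8,0,-0.32],[0,-27,-20,0,-0.32],[0,-29,-21.5,0,-0.32]]]' 20
```

```text
time_s: 1.18
tcp_pos: [0.3982, 0.1941, 0.1857]
tool_rot: [-180.0, 0.0, 175.5]
force: [-0.6, 1.1, 0.3]
finger_gap: 0.0306
grip_force: 0.0
```

```bash
python3 -m pendant '[[[0,-2.5,-3.5,0,0],[0,-5,-7,0,0],[0,-7.5,-10.5,0,0],[0,-10,-14,2,0],[0,-11.5,-16.2,4,0],[0,-11.5,-16.2,6,0],[0,-11.5,-16.2,8,0],[0,-11.5,-16.2,8.5,0],[0,-11.5,-16.2,8.5,0],[0,-11.5,-16.2,8.5,0]]]'; python3 -c "
from workcell import robot;s=robot.get_state();print(s['tcp_pos'],s['tool_rot'],s['force'],s['finger_gap'])"
```

```text
time_s: 2.02
tcp_pos: [0.4994, 0.0263, 0.1013]
tool_rot: [180.0, 0.0, 175.6]
force: [0.5, 0.2, 0.1]
finger_gap: 0.0006
grip_force: 0.0
[0.49943611 0.02630137 0.10125821] [1.79998364e+02 2.66247828e-02 1.75567647e+02] [0.49704379 0.18852502 0.10119486] 0.000604343420924452
```

```bash
python3 -m pendant '[[[0,0,0,1.5,0],[0,0,0,2.6,0],[0,0,0,2.8,0],[0,0,0,2.9,0],[0,0,0,2.95,0],[0,0,0,3.0,0],[0,0,0,3.05,0],[0,0,0,3.05,0]]]'
```

```text
time_s: 2.68
tcp_pos: [0.4993, 0.0261, 0.0703]
tool_rot: [180.0, 0.0, 175.5]
force: [0.5, 0.6, 0.1]
finger_gap: 0.0006
grip_force: 0.0
```

```bash
python3 -m pendant '[[[0,0,0,0.05,0],[0,0,0,0.05,0]]]';python3 -m pendant '[[[0,0,0,0.05,0],[0,0,0,0.05,0]]]'; python3 - <<'E'
from h import *
a,d=vision.read_camera("top");b,e=vision.read_camera("scene")
for c,i,z in(("top",a,d),("scene",b,e)):
  for o in keys(c,i,z,vision.camera_params(c)["T"]):
    if .4<o[2][0]<.6: print(c,*o)
cv2.imwrite("pics/s2.png",cv2.resize(b[140:260,190:350],None,fx=4,fy=4))
E
```

```text
time_s: 2.85
tcp_pos: [0.4992, 0.026, 0.0696]
tool_rot: [-180.0, 0.0, 175.5]
force: [-0.6, -0.2, -0.6]
finger_gap: 0.0005
grip_force: 0.0
time_s: 3.02
tcp_pos: [0.4991, 0.026, 0.069]
tool_rot: [-180.0, -0.0, 175.5]
force: [-0.4, -0.2, -0.1]
finger_gap: 0.0007
grip_force: 0.0
top 102 [297.1 238.5] [ 0.4905 -0.0777  0.0681]
top 250 [317.9 240.1] [ 0.4879 -0.1169  0.0716]
scene 9490 [508.1  44.1] [ 0.5807  1.9457 -0.1921]
scene 212 [258.9 203.6] [ 0.4911 -0.0718  0.068 ]
scene 242 [239.3 216.4] [ 0.4872 -0.1195  0.0718]
```

View pics/s2.png

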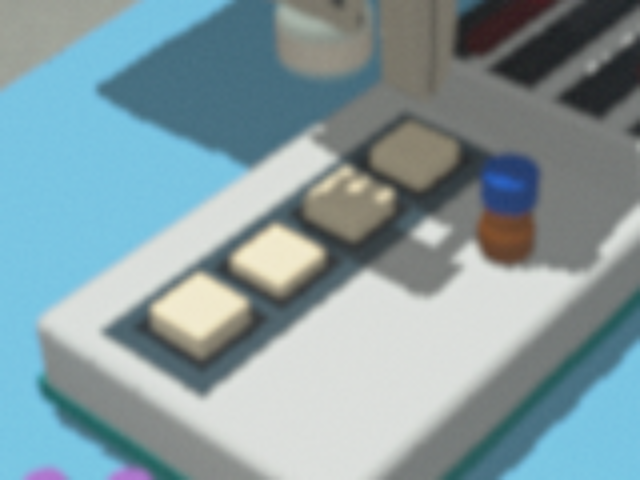

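In this crop the fingertip ends at scene px (294,164), about 12 px above key 1 at (293,178), so it isn't touching. I'll compare the tip's depth with where the TCP should project.

```bash
python3 - <<'E'
from h import *
b,e=vision.read_camera("scene"); P=vision.camera_params("scene");K=np.array(P["camera_matrix"]);T=np.array(P["T"])
t=np.array(robot.get_state()["tcp_pos"]); 
for q in (t,[.4985,.0252,.072]):
  c=np.linalg.inv(T)@[*q,1]; print(np.round(K@c[:3]/c[2],1)[:2],c[2])
for v in range(150,182,3):
  r=[]
  for u in (290,294,298):
    z=e[v,u]; r.append(np.round((T@[(u-K[0,2])*z/K[0,0],(v-K[1,2])*z/K[1,1],z,1])[:3],3))
  print(v,*r)
w,wd=vision.read_camera("wrist"); cv2.imwrite("pics/w.png",w); print(vision.camera_params("wrist"))
E
```

```text
[294.2 177. ] 0.7236923582816739
[293.7 175.9] 0.721528931640861
150 [0.5   0.009 0.138] [0.505 0.014 0.137] [0.505 0.027 0.13 ]
153 [0.5   0.01  0.131] [0.505 0.014 0.131] [0.506 0.026 0.124]
156 [0.499 0.011 0.124] [0.506 0.012 0.126] [0.505 0.028 0.117]
159 [0.5   0.01  0.119] [0.506 0.013 0.119] [0.505 0.027 0.111]
162 [0.499 0.011 0.111] [0.506 0.013 0.113] [0.507 0.026 0.106]
165 [0.464 0.065 0.06 ] [0.469 0.07  0.059] [0.48  0.069 0.064]
168 [0.469 0.056 0.06 ] [0.476 0.061 0.06 ] [0.483 0.064 0.061]
171 [0.475 0.048 0.06 ] [0.49  0.038 0.072] [0.488 0.057 0.06 ]
174 [0.489 0.028 0.071] [0.494 0.033 0.07 ] [0.501 0.036 0.071]
177 [0.494 0.019 0.071] [0.501 0.023 0.072] [0.507 0.027 0.072]
180 [0.5   0.011 0.072] [0.505 0.017 0.07 ] [0.511 0.022 0.07 ]
{'camera_matrix': array([[351.11487341,   0.        , 271.28073021],
       [  0.        , 351.11487341, 208.27315826],
       [  0.        ,   0.        ,   1.        ]]), 'hand_eye': array([[-1.14782832e-03, -9.55858551e-01, -2.93824968e-01,
         8.25183501e-02],
       [ 9.99998577e-01, -1.46037505e-03,  8.44330187e-04,
         2.05567441e-05],
       [-1.23615488e-03, -2.93823581e-01,  9.55858868e-01,
        -1.99033527e-01],
       [ 0.00000000e+00,  0.00000000e+00,  0.00000000e+00,
         1.00000000e+00]])}
```

View pics/w.png

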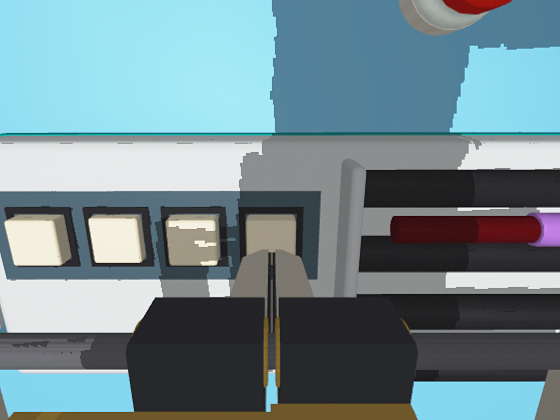

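The wrist view shows the tips meeting at about px (272,250), with key 1 just ahead at (271,232). The scene depth puts the visible end of the finger near z = 0.105, so I'll check it against the wrist depth.

```bash
python3 - <<'E'
from h import *
w,wd=vision.read_camera("wrist");P=vision.camera_params("wrist");K=P["camera_matrix"];H=P["hand_eye"]
for u in (255,262,268,272,276,282):
  print(u,[(v,*np.round((H@[(u-K[0,2])*wd[v,u]/K[0,0],(v-K[1,2])*wd[v,u]/K[1,1],wd[v,u],1])[:3]*1000).astype(int)) for v in (225,240,246,250,254,258,265,275,290)])
s=robot.get_state();print(s["tcp_pos"],s["qpos"],s["force"])
b,e=vision.read_camera("scene"); cv2.imwrite("pics/s3.png",cv2.resize(b[60:220,220:400],None,fx=4,fy=3.7))
E
```

```text
255 [(225, np.int64(12), np.int64(-10), np.int64(-2)), (240, np.int64(2), np.int64(-10), np.int64(-2)), (246, np.int64(-2), np.int64(-10), np.int64(-2)), (250, np.int64(-5), np.int64(-10), np.int64(-2)), (254, np.int64(10), np.int64(-8), np.int64(-39)), (258, np.int64(10), np.int64(-8), np.int64(-44)), (265, np.int64(10), np.int64(-7), np.int64(-51)), (275, np.int64(9), np.int64(-7), np.int64(-60)), (290, np.int64(10), np.int64(-6), np.int64(-74))]
262 [(225, np.int64(11), np.int64(-5), np.int64(-2)), (240, np.int64(2), np.int64(-5), np.int64(-2)), (246, np.int64(-2), np.int64(-5), np.int64(-2)), (250, np.int64(9), np.int64(-5), np.int64(-33)), (254, np.int64(10), np.int64(-4), np.int64(-39)), (258, np.int64(9), np.int64(-4), np.int64(-43)), (265, np.int64(10), np.int64(-4), np.int64(-51)), (275, np.int64(9), np.int64(-4), np.int64(-60)), (290, np.int64(9), np.int64(-4), np.int64(-73))]
268 [(225, np.int64(12), np.int64(-2), np.int64(-5)), (240, np.int64(2), np.int64(-2), np.int64(-3)), (246, np.int64(-2), np.int64(-2), np.int64(-3)), (250, np.int64(9), np.int64(-2), np.int64(-34)), 
[... 1028 characters left out ...]
 np.int64(9), np.int64(2), np.int64(-60)), (290, np.int64(9), np.int64(2), np.int64(-73))]
282 [(225, np.int64(12), np.int64(7), np.int64(-3)), (240, np.int64(2), np.int64(7), np.int64(-2)), (246, np.int64(-2), np.int64(7), np.int64(-1)), (250, np.int64(10), np.int64(6), np.int64(-34)), (254, np.int64(9), np.int64(5), np.int64(-38)), (258, np.int64(9), np.int64(5), np.int64(-43)), (265, np.int64(9), np.int64(5), np.int64(-51)), (275, np.int64(10), np.int64(5), np.int64(-61)), (290, np.int64(9), np.int64(4), np.int64(-73))]
[0.49916108 0.02604998 0.06902677] [-2.35032355e+00  2.42118554e+01  1.07838070e+02 -4.08530772e-04
  4.79515580e+01 -8.78925873e+01] [ 0.69506059 -0.39825071 -0.75753718]
```

View pics/s3.png

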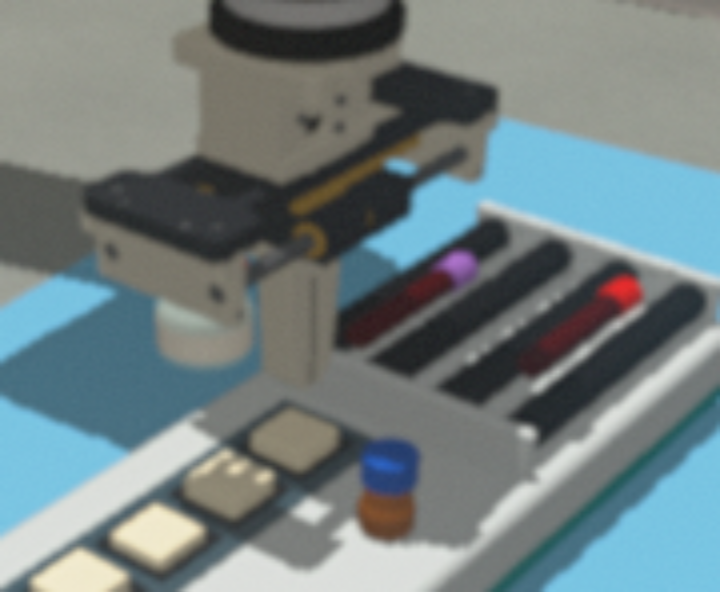

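The wrist depth puts the real fingertips about 33 mm behind the reported TCP (tool z -33, while the key reads -2). The scene view confirms this, so contact should come at a reported z of about 0.039. I'll descend by feel.

```bash
python3 -m pendant '[[[0,0,0,1.2,0],[0,0,0,2.2,0],[0,0,0,2.5,0],[0,0,0,2.5,0]]]'; python3 -m pendant '[[[0,0,0,0.1,0],[0,0,0,0.1,0]]]'; python3 -m pendant '[[[0,0,0,0.1,0],[0,0,0,0.1,0]]]'
```

```text
time_s: 3.65
tcp_pos: [0.4985, 0.0261, 0.0431]
tool_rot: [-180.0, -0.1, 175.5]
force: [0.0, -0.4, 0.4]
finger_gap: 0.0005
grip_force: 0.0
time_s: 3.82
tcp_pos: [0.4993, 0.0261, 0.0432]
tool_rot: [180.0, 0.0, 175.5]
force: [-0.4, 0.3, 0.2]
finger_gap: 0.0006
grip_force: 0.0
time_s: 3.98
tcp_pos: [0.4993, 0.026, 0.0422]
tool_rot: [180.0, 0.0, 175.5]
force: [-0.4, 0.3, -0.8]
finger_gap: 0.0003
grip_force: 0.0
```

```bash
python3 - <<'E'
from h import *
w,wd=vision.read_camera("wrist");P=vision.camera_params("wrist");K=P["camera_matrix"];H=P["hand_eye"]
for u in (250,262,282):
  print(u,[(v,*np.round((H@[(u-K[0,2])*wd[v,u]/K[0,0],(v-K[1,2])*wd[v,u]/K[1,1],wd[v,u],1])[:3]*1000,1).tolist()) for v in (236,240,244,246,248,250,252,254)])
s=robot.get_state();print(s["tcp_pos"],s["force"])
E
```

```text
250 [(236, 14.6, -11.0, -27.6), (240, 13.1, -10.9, -29.3), (244, 11.1, -10.9, -30.0), (246, 10.1, -10.9, -30.2), (248, 8.4, -11.0, -28.8), (250, 7.6, -11.0, -29.6), (252, 6.7, -11.0, -30.3), (254, 9.4, -10.5, -38.7)]
262 [(236, 14.9, -4.7, -28.4), (240, 12.9, -4.7, -28.8), (244, 10.9, -4.7, -29.4), (246, 10.4, -4.7, -31.0), (248, 8.8, -4.7, -29.8), (250, 9.2, -4.6, -33.2), (252, 9.5, -4.5, -36.3), (254, 9.4, -4.5, -38.5)]
282 [(236, 14.5, 5.8, -27.2), (240, 13.3, 5.7, -29.8), (244, 11.0, 5.7, -29.8), (246, 9.8, 5.7, -29.5), (248, 8.9, 5.7, -30.0), (250, 9.4, 5.6, -33.7), (252, 9.2, 5.6, -35.7), (254, 8.9, 5.5, -37.6)]
[0.49926662 0.02603603 0.04220842] [ 0.61436754  0.06078741 -0.51062085]
```

```bash
for i in 1 ; do python3 -m pendant '[[[0,0,0,0.2,0],[0,0,0,0.2,0]]]' | grep -E "tcp|force:"; python3 -m pendant '[[[0,0,0,0.1,0],[0,0,0,0.1,0]]]'| grep -E "tcp|force:"; python3 -m pendant '[[[0,0,0,0.1,0],[0,0,0,0.1,0]]]'| grep -E "tcp|force:"; done
```

```text
tcp_pos: [0.4991, 0.0261, 0.0399]
force: [-0.3, -0.5, -0.4]
grip_force: 0.0
tcp_pos: [0.4992, 0.026, 0.039]
force: [-1.0, -1.2, 1.8]
grip_force: 1.0
tcp_pos: [0.4992, 0.0261, 0.038]
force: [-0.4, -0.3, 2.0]
grip_force: 1.4
```

```bash
python3 -m pendant '[[[0,0,0,0.1,0],[0,0,0,0.1,0],[0,0,0,0.1,0]]]' | grep -E "tcp|force:"; python3 -m pendant '[[[0,0,0,-0.5,0],[0,0,0,-1.2,0],[0,0.01,-2.4,-1.3,0],[0,0.01,-4.5,-1.3,0],[0,0.01,-4.79,-1.1,0],[0,0.01,-4.79,-0.6,0],[0,0.01,-4.79,-0.4,0],[0,0.01,-4.79,-0.4,0]]]'
```

```text
tcp_pos: [0.4992, 0.0261, 0.0371]
force: [-1.1, -0.2, 3.6]
grip_force: 1.8
time_s: 5.45
tcp_pos: [0.495, -0.0209, 0.0405]
tool_rot: [180.0, -0.1, 175.6]
force: [-0.1, -0.5, 0.1]
finger_gap: 0.0008
grip_force: 0.0
```

Key 1 gave way with a rising force (3.6 N after about 2 mm), so it isn't latched. Now key 2.

```bash
python3 -m pendant '[[[0,0,0,0.1,0],[0,0,0,0.2,0],[0,0,0,0.25,0],[0,0,0,0.25,0]]]' | grep -E "tcp|force:";  python3 -m pendant '[[[0,0,0,0.1,0],[0,0,0,0.1,0],[0,0,0,0.1,0]]]' | grep -E "tcp|force:"
```

```text
tcp_pos: [0.4954, -0.0213, 0.0386]
force: [0.1, 0.5, 2.3]
grip_force: 1.1
tcp_pos: [0.4955, -0.0216, 0.0376]
force: [-0.2, 2.4, 3.4]
grip_force: 1.5
```

```bash
python3 -m pendant '[[[0,0,0,-0.5,0],[0,0,0,-1.2,0],[0,0,-2.4,-1.3,0],[0,0,-4.5,-1.3,0],[0,0,-4.9,-1.1,0],[0,0,-4.9,-0.6,0],[0,0,-4.9,-0.2,0],[0,0,-4.9,-0.2,0]]]'| grep -E "tcp|force:"; python3 -m pendant '[[[0,0,0,0.1,0],[0,0,0,0.2,0],[0,0,0,0.3,0],[0,0,0,0.3,0]]]' | grep -E "tcp|force:"; python3 -m pendant '[[[0,0,0,0.05,0],[0,0,0,0.1,0],[0,0,0,0.1,0]]]' | grep -E "tcp|force:"
```

```text
tcp_pos: [0.4909, -0.0698, 0.0386]
force: [-0.0, 0.4, 0.1]
grip_force: 0.0
tcp_pos: [0.4915, -0.0703, 0.0364]
force: [-0.8, 0.4, 0.6]
grip_force: 0.0
tcp_pos: [0.4915, -0.0705, 0.0355]
force: [-0.3, -0.7, 1.0]
grip_force: 0.0
```

```bash
python3 -m pendant '[[[0,0,0,0.05,0],[0,0,0,0.05,0]]]' | grep -E "tcp|force:"; python3 -m pendant '[[[0,0,0,0.05,0],[0,0,0,0.05,0]]]' | grep -E "tcp|force:"
```

```text
tcp_pos: [0.4916, -0.0705, 0.0352]
force: [-0.9, 0.0, 4.2]
grip_force: 2.1
tcp_pos: [0.4916, -0.0705, 0.0347]
force: [-1.4, 1.2, 6.0]
grip_force: 2.8
```

Key 3 sits about 4 mm lower and pushes back stiffly (4–6 N with almost no travel), so it's the latched one. Key 4 is next.

```bash
python3 -m pendant '[[[0,0,0,-0.5,0],[0,0,0,-1.5,0],[0,0,-2.4,-1.6,0],[0,0,-4.5,-1.6,0],[0,0,-4.78,-1.4,0],[0,0,-4.78,-1,0],[0,0,-4.78,-0.6,0],[0,0,-4.78,-0.6,0]]]'| grep -E "tcp|force:"; python3 -m pendant '[[[0,0,0,0.1,0],[0,0,0,0.15,0],[0,0,0,0.2,0],[0,0,0,0.2,0]]]' | grep -E "tcp|force:"; python3 -m pendant '[[[0,0,0,0.1,0],[0,0,0,0.1,0],[0,0,0,0.1,0]]]' | grep -E "tcp|force:"
```

```text
tcp_pos: [0.4873, -0.1173, 0.0397]
force: [-0.5, -0.2, -0.4]
grip_force: 0.0
tcp_pos: [0.4879, -0.1178, 0.0386]
force: [-0.8, 1.5, 2.5]
grip_force: 1.1
tcp_pos: [0.4879, -0.1181, 0.0376]
force: [0.0, 2.4, 1.9]
grip_force: 1.6
```

```bash
python3 -m pendant '[[[0,0,0,-0.5,0],[0,0,0,-1.3,0],[0,0,2.4,-1.3,0],[0,0,4.5,-1.3,0],[0,0,4.77,-1.1,0],[0,0,4.77,-0.6,0],[0,0,4.77,0,0],[0,0,4.77,0.15,0],[0,0,4.77,0.15,0]]]'| grep -E "tcp|force:"; python3 -m pendant '[[[0,0,0,0.1,0],[0,0,0,0.2,0],[0,0,0,0.3,0],[0,0,0,0.3,0]]]' | grep -E "tcp|force:"; python3 -m pendant '[[[0,0,0,0.1,0],[0,0,0,0.1,0]]]' | grep -E "tcp|force:"; python3 -m pendant '[[[0,0,0,0.05,0],[0,0,0,0.1,0],[0,0,0,0.1,0]]]' | grep -E "tcp|force:"
```

```text
tcp_pos: [0.4911, -0.0713, 0.0355]
force: [0.0, -0.4, -0.2]
grip_force: 0.0
tcp_pos: [0.4914, -0.0713, 0.0333]
force: [-3.3, -3.0, 6.9]
grip_force: 3.4
tcp_pos: [0.4914, -0.0713, 0.0324]
force: [-3.3, -2.0, 7.8]
grip_force: 3.9
tcp_pos: [0.4914, -0.0713, 0.0314]
force: [-4.1, -2.1, 9.7]
grip_force: 4.3
```

Force reached 9.7 N, so the catch should have released. I'll retreat and check.

```bash
python3 -m pendant '[[[0,0,0,-0.5,0],[0,0,0,-1.5,0],[0,0,0,-4,0],[0,0,0,-7,0],[0,0,0,-10,0],[0,0,0,-12,0],[0,0,0,-12,0],[0,0,0,-12,0],[0,0,0,-12,0],[0,0,0,-12,0]]]'; python3 - <<'E'
from h import *
from workcell import models
for c in("top","scene"):
  i,z=vision.read_camera(c)
  for o in keys(c,i,z,vision.camera_params(c)["T"]):
    if .4<o[2][0]<.6: print(c,*o)
b,e=vision.read_camera("scene");P=vision.camera_params("scene");K=P["camera_matrix"];T=P["T"]
for u,v in((293,176),(277,189),(259,204),(239,216)):
  z=np.median(e[v-2:v+3,u-2:u+3]); print(np.round((T@[(u-K[0,2])*z/K[0,0],(v-K[1,2])*z/K[1,1],z,1])[:3],4))
for n in("rack","jar","vial"): print(n,[np.round(r["at"],4) for r in models.find_in("scene",n)[:1]])
E
```

```text
time_s: 11.2
tcp_pos: [0.4908, -0.0706, 0.1499]
tool_rot: [180.0, -0.1, 175.5]
force: [0.2, 0.8, -0.1]
finger_gap: 0.0003
grip_force: 0.0
scene 9441 [508.5  44.1] [ 0.5825  1.9477 -0.1926]
scene 136 [236.8 214.4] [ 0.4808 -0.1182  0.0719]
[0.4973 0.0248 0.0714]
[ 0.4958 -0.0246  0.0718]
[ 0.4951 -0.0764  0.0724]
[ 0.4868 -0.1195  0.0724]
rack [array([ 0.5644, -0.2715,  0.0564])]
jar [array([0.3691, 0.1323, 0.0382])]
vial [array([ 0.5693, -0.0121,  0.0911])]
```

```bash
python3 -c "
from workcell import robot;print(robot.finish_job())"
```

```text
the job is handed in; nothing more can be done
None
```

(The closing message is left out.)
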